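# Find the sample vial in the specimen boxes

### The arm

A 6-joint arm with a two-finger parallel gripper is mounted at the origin on a cart in front of the work surface, level with it; the furniture and walls round the work are solid. World frame = base frame: x ahead of the robot, y to its left, z up, the work surface at z = 0. Lengths are in mm, angles in rad, forces in N, time in s.
With the tool pointing down it reaches from about 400 to 925 mm from the base axis. Payload 12.5 kg.
Tool frame: the origin (TCP) lies midway between the tips of the shut fingers; the grasp point (between the pads) lies 19 mm behind it (env.tcp_to_grasp is the distance from the TCP to the grasp point, in mm); z points along the fingers, y is the line along which they close (so a half turn about z gives the same grasp; the last joint's range is limited). The gripper opens to 95 mm and grips with 3 to 60 N. Pads are 20 mm wide; open, the fingers measure 119 mm over their backs; the gripper's body (75 mm by 180 mm) begins 59 mm behind the grasp point.
Start: joints at [-0.106, 0.491, 1.559, -0, 1.092, -0.106], TCP at [625.017, 0.021, 214.661] pointing down, gripper open.
Joint ranges: [-3.1, 3.1], [-0.84, 2.19], [0.05, 2.79], [-1.13, 4.28], [0.06, 2.93], [-2.69, 2.69]. Speed limits (rad/s): [2.22, 2.22, 2.79, 3.14, 3.14, 3.14].

### API

Orientations are given as [roll, pitch, yaw] about the fixed x, y, z axes, in that order (R = Rz(yaw) Ry(pitch) Rx(roll)).
In Python, from cell import env gives the robot as it stands. The module is installed in compiled form; this text tells all that it offers.
- The arm moves only by the tool step_arm, never from a script. Its argument "plan" is a list that holds one entry, the list of rows, each a list of 5 numbers: the shift along the tool's x, y, z in mm, then the turn about the tool's z in degrees, then the opening, from -1 (shut) to 1 (fully open). A call has 1 to 8 rows; each row is the pose to reach, as a shift and turn from the pose commanded when the call began, along the tool's axes at that moment; what a row does not reach only later rows make up. A row lasts 1/12 s, in which the tool goes at most 41.7 mm and 7.16 degrees, less where a joint would pass 70% of its speed; a pose out of reach is approached as far as the arm can. A call with a gripper value outside its range is refused whole. The fingers move at their own pace and stop on an object; the grip force is fixed at half the most. Time passes only in rows, so rows that repeat a pose let the fingers close. It gives the time, the measured TCP pose, the force, the opening and the grip force at its end, in the units of the state.
- env.state(): the state, without advancing time (a new reading comes with each control period).
- env.read_camera(name): name is "scene" or "side" or "wrist"; returns the picture (420x560x3 uint8, blue, green, red); there is no depth.
- env.get_calibration(name): a dict with "K" (3x3 intrinsics, pixels), "D" ([k1, k2, p1, p2, k3] as OpenCV has them; the pictures are not rectified), "extrinsics" (4x4, takes a point from world to camera coordinates). Camera axes: x right, y up, looking along -z (the intrinsics and any distortion apply to the point x, -y, -z); pixel columns grow to the right and rows downward; lengths in mm; the calibration is good to about 2 mm. A picture is of the moment at which its call begins: read the wrist's pose just before it. get_calibration takes no time and is no camera call; for the wrist camera it gives the pose at the moment of the call.
- env.job_done(): hands the job in; it is judged then, once.
The state is a dict: "t": time; "joints": joint angles; "qvel": joint speeds; "tau": joint torques, N m; "eef_pos": TCP position; "tcp_rot": TCP orientation; "ft_force": force on the tool from outside, world axes, zero at the start; "moment": the same for the moment, N m; "opening": opening from 0.0 (shut) to 1.0 (fully open); "grip_force": force on a finger pad.
Only numpy, scipy, OpenCV 4.12 (cv2) and the standard library are available. Lean on these libraries where they do the work, as an engineer would, in place of code of your own. Each camera call takes 0.05 s, during which the arm holds its last target. There are 200 camera calls.

### The job

The sample vial is in one of the two white covered specimen boxes; the other holds only a stir bar. Lift the covers off, one box after the other, until you find the vial, setting each cover you take off flat on the bench the right way up, and stand the vial upright in the shallow steel tray.

Things in the scene. Friction and masses are not known exactly. Their poses are not given: they have to be found in the camera images.
- lid_left: white cover of the left (+y) of two alike boxes: 90x90 mm, 45 mm high, open below, 80 g, loose. Origin: centre of its lower rim, 5 mm above the bench at the start; z up. Grey grip bar on top, 40 mm along x, 14 across y, 28 high (top 73 mm above origin): pinch across y. Lift straight up 45 mm before moving sideways. Bare bench behind each box (world +x) for setting it down 125 mm from the box, centre to centre
- lid_right: the same cover on the right (-y) box, same origin and axes. Each cover sits over a fixed grey base, 94x94 mm with a 5 mm flange, round a flat dark foam block 78x78 mm whose top is 12 mm above the bench; the box's content lies hidden on the foam within 12 mm (along x, y) of the middle; nothing stands up round it once the cover is off
- vial: small white screw-cap vial, 26 mm high, body 16.4 mm and cap (top 6 mm) 18.4 mm in diameter, 20 g, standing upright on the foam of one of the two boxes (it differs from start to start); origin: centre of its underside, z up. The other box holds a white stir bar, 25 mm long and 8 mm thick, lying down
- tray: shallow open steel tray, fixed, right of the boxes: 110 mm along its x, 90 mm along its y, 12 mm high, walls and floor 3 mm; origin: centre of its underside, z up

How it is judged:
By the outcome, as a careful person would: the job done as asked, in the order asked, and still so for the second after the job is handed in, with the robot touching nothing.
It also fails if it takes over 72 s, if anything falls off the work surface, if the arm or the gripper's body presses on something with over 40 N, if the wrist force passes 120 N, or if a joint passes its speed limit or range.

## Working session

There is one attempt and no reset: what is moved stays moved. The work goes in short steps, Python scripts to look and compute and a tool call to move; the robot and the scene stay as the last step left them, time stands still between calls to the robot, and variables do not carry over. Pictures are saved under pics/ and viewed, at most 12 in all, crops included, and the job is handed in when it is done.

Besides the shell and the picture viewer there is one more tool, called after "Emit:" by a JSON object that holds its "method" and its "body", one argument or row to a line. step_arm: Moves the arm, as the interface text tells. Its arguments: {"type":"object","properties":{"plan":{"type":"array"}},"required":["plan"]}

```bash
mkdir -p pics
cat > h.py <<'E'
import numpy as np, cv2
from cell import env
def ray(cal,u,v):
    p=cv2.undistortPoints(np.array([[[u,v]]],float),np.array(cal["K"]),np.array(cal["D"]))[0,0]
    E=np.array(cal["extrinsics"]);R=E[:3,:3];c=-R.T@E[:3,3]
    return c,R.T@np.array([p[0],-p[1],-1.])
def onplane(cal,u,v,z):
    c,d=ray(cal,u,v);return c+d*(z-c[2])/d[2]
def shot(n,f):
    cal=env.get_calibration(n);im=env.read_camera(n);cv2.imwrite("pics/"+f,im);return cal,im
E
python3 - <<'E'
from h import *
s=env.state();print(s)
a=shot("scene","s1.png")[1];b=shot("wrist","w1.png")[1]
cv2.imwrite("pics/c1.png",cv2.resize(np.vstack([a,b]),(800,1200))[:0+1200] if 0 else cv2.resize(np.hstack([a,b]),(800,300)))
E
```

```text
{'t': 0.0, 'joints': array([-1.05606861e-01,  4.91536466e-01,  1.55943460e+00,  1.43004794e-05,
        1.09173726e+00, -1.05591400e-01]), 'qvel': array([ 0.00233242, -0.00014539, -0.00138235,  0.00043117,  0.0004607 ,
       -0.00142569]), 'tau': array([-9.52334158e-04, -6.12640929e+01, -2.58175153e+01,  6.92750537e-02,
        4.83079045e-02, -1.38641695e-05]), 'eef_pos': array([6.24753229e+02, 4.80627296e-02, 2.14081222e+02]), 'tcp_rot': array([-3.14048453e+00, -1.30199393e-04,  1.57077420e+00]), 'ft_force': array([-0.23773501, -0.77482905, -0.16236072]), 'moment': array([-0.00577747, -0.07770786, -0.01456192]), 'grip_force': 0.0, 'opening': 0.9982018600631212}
```

View pics/s1.png

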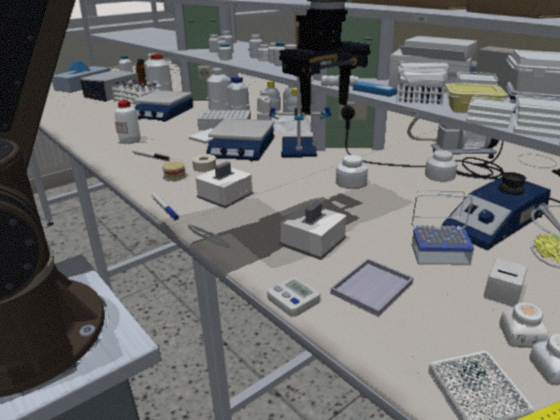

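View pics/w1.png

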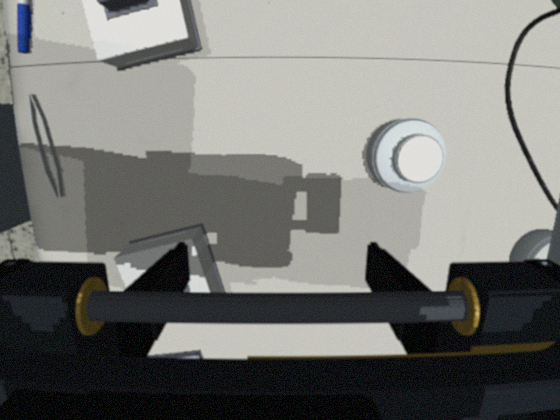

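The scene view shows the left box near (224,183), the right box near (314,229) and the tray at (372,286). In the wrist view the left box is at the top left (140,30). I'll zoom in on the scene view.

Run:
```python
import cv2
im=cv2.imread("pics/s1.png")
cv2.imwrite("pics/z1.png",cv2.resize(im[155:320,185:425],None,fx=3.3,fy=3.3,interpolation=cv2.INTER_CUBIC))
```

```text
(no output)
```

View pics/z1.png

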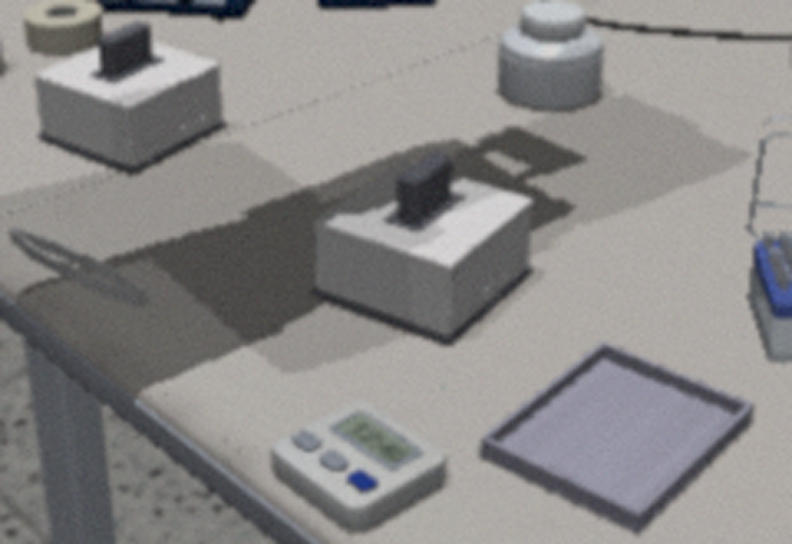

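The zoom shows the lid top corners. Right box: (318,228), (453,265), (532,202). Left box: (37,92), (130,103), (221,64). Tray rim: (483,443), (638,517), (751,406), (606,347).

Run:
```python
from h import *
cal=env.get_calibration("scene")
def P(L,z): return np.array([onplane(cal,185+(x+.5)/3.3-.5,155+(y+.5)/3.3-.5,z)[:2] for x,y in L])
for n,L,z in [("R",[(318,228),(453,265),(532,202)],50),("L",[(37,92),(132,104),(221,64)],50),("T",[(483,443),(638,517),(751,406),(606,347)],12),("barR",[(398,178),(418,187),(452,160),(432,150)],78),("barL",[(100,38),(122,46),(151,33),(130,22)],78)]:
    p=P(L,z);print(n,p.round(0).tolist(),"mid",(p[0]+p[2])/2)
    for i in range(len(p)-1):
        d=p[i+1]-p[i];print("  ",np.hypot(*d).round(1),np.degrees(np.arctan2(d[1],d[0])).round(1))
W=env.get_calibration("wrist");E=np.array(W["extrinsics"]);print(-E[:3,:3].T@E[:3,3],E[:3,:3].round(2),W["K"])
```

```text
R [[442.0, -77.0], [470.0, -155.0], [551.0, -135.0]] mid [ 496.85647152 -106.25858461]
   82.8 -70.5
   84.1 13.7
L [[421.0, 187.0], [457.0, 129.0], [539.0, 142.0]] mid [479.5590348  164.85774177]
   68.9 -58.3
   82.8 9.3
T [[409.0, -239.0], [423.0, -324.0], [529.0, -307.0], [516.0, -224.0]] mid [ 469.422824   -273.26009196]
   85.9 -81.1
   108.1 8.8
   84.1 99.3
barR [[479.0, -102.0], [480.0, -117.0], [516.0, -106.0], [516.0, -90.0]] mid [ 497.2325961  -104.36606229]
   15.0 -86.4
   37.5 16.6
   16.5 88.9
barL [[467.0, 179.0], [470.0, 157.0], [497.0, 163.0], [498.0, 189.0]] mid [482.26039855 170.99445395]
   21.9 -81.6
   27.5 12.1
   26.3 88.6
[624.41054243  72.50317393 384.4573515 ] [[ 1.   -0.   -0.  ]
 [ 0.    0.97 -0.26]
 [ 0.    0.26  0.97]] [[342.82249444   0.         277.06948762]
 [  0.         342.82249444 213.3497157 ]
 [  0.           0.           1.        ]]
```

Emit:
{"method": "step_arm", "body": {
  "plan": [
    [[-105,-128,40,76,1],[-105,-128,40,76,1],[-105,-128,40,76,1],[-105,-128,40,76,1],[-105,-128,40,76,1],[-105,-128,40,76,1],[-105,-128,40,76,1],[-105,-128,40,76,1]]
  ]
}}

```text
t: 0.77
eef_pos: [496.7, -105.3, 174.5]
tcp_rot: [-3.141, 0.0, 0.564]
ft_force: [0.0, -0.5, 0.2]
opening: 1.003
grip_force: 0.0
```

Emit:
{"method": "step_arm", "body": {
  "plan": [
    [[0,0,0,0,1],[0,0,0,0,1],[0,0,0,0,1]]
  ]
}}

```text
t: 1.02
eef_pos: [497.0, -104.9, 174.5]
tcp_rot: [-3.141, 0.0, 0.575]
ft_force: [-0.6, -0.9, 0.4]
opening: 0.999
grip_force: 0.0
```

Emit:
{"method": "step_arm", "body": {
  "plan": [
    [[0,0,0,19,1],[0,0,0,19,1],[0,0,0,19,1],[0,0,0,19,1],[0,0,0,19,1]]
  ]
}}

```text
t: 1.43
eef_pos: [497.0, -104.9, 174.6]
tcp_rot: [-3.142, -0.0, 0.244]
ft_force: [0.2, -0.4, 0.2]
opening: 1.0
grip_force: 0.0
```

Run:
```python
from h import *
s=env.state();print(s['eef_pos'],s['tcp_rot']);cal,im=shot("wrist","w2.png")
for z in (50,78):
  print(z,[onplane(cal,u,v,z)[:2].round(0).tolist() for u,v in [(280,210),(380,210),(280,310)]])
```

```text
[ 497.02065189 -104.89126903  174.60517871] [-3.14155431e+00 -2.13881315e-05  2.44180192e-01]
50 [[494.0, -108.0], [516.0, -195.0], [397.0, -133.0]]
78 [[501.0, -106.0], [521.0, -185.0], [413.0, -128.0]]
```

View pics/w2.png

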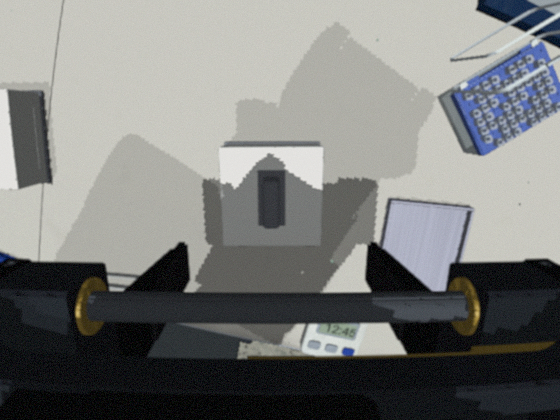

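The cover is square with the tool. Its top corners are at (220,147), (323,147), (322,246) and (221,246), and the bar is about x 258-285, y 170-228.

Run:
```python
from h import *
cal=env.get_calibration("wrist");s=env.state()
p=np.array([onplane(cal,u,v,50)[:2] for u,v in [(220,147),(323,147),(322,246),(221,246)]])
c=p.mean(0);print(p.round(0).tolist(),c)
for i,j in((0,1),(3,2),(0,3),(1,2)):
  d=p[j]-p[i];print(np.hypot(*d),np.degrees(np.arctan2(d[1],d[0])))
y=s['tcp_rot'][2];d=c-s['eef_pos'][:2];print("tool x,y",d@[np.cos(y),np.sin(y)],d@[np.sin(y),-np.cos(y)])
```

```text
[[536.0, -45.0], [557.0, -130.0], [470.0, -154.0], [448.0, -64.0]] [502.64616332 -98.46936239]
87.63882813599636 -76.07462413000796
92.51797925159028 -76.04377585279491
89.441644892451 -167.83622097139923
89.37493777969098 -164.70924974305623
tool x,y 7.026473266392098 -4.901116400974425
```

Emit:
{"method": "step_arm", "body": {
  "plan": [
    [[7,-5,40,0,1],[7,-5,80,0,1],[7,-5,105,0,1],[7,-5,120,0,1],[7,-5,120,0,1],[7,-5,120,0,-1],[7,-5,120,0,-1],[7,-5,120,0,-1]]
  ]
}}

```text
t: 2.15
eef_pos: [503.3, -98.7, 55.9]
tcp_rot: [3.14, -0.002, 0.24]
ft_force: [0.0, -0.1, -0.3]
opening: 0.842
grip_force: 0.0
```

Emit:
{"method": "step_arm", "body": {
  "plan": [
    [[0,0,0,0,-1],[0,0,0,0,-1],[0,0,0,0,-1],[0,0,0,0,-1],[0,0,0,0,-1],[0,0,0,0,-1]]
  ]
}}

```text
t: 2.65
eef_pos: [502.7, -98.5, 54.7]
tcp_rot: [3.141, -0.0, 0.239]
ft_force: [0.4, 0.3, 0.2]
opening: 0.424
grip_force: 0.0
```

Emit:
{"method": "step_arm", "body": {
  "plan": [
    [[0,0,0,0,-1],[0,0,0,0,-1],[0,0,0,0,-1],[0,0,0,0,-1],[0,0,0,0,-1],[0,0,0,0,-1],[0,0,0,0,-1],[0,0,0,0,-1]]
  ]
}}

```text
t: 3.32
eef_pos: [502.6, -98.5, 54.6]
tcp_rot: [-3.142, 0.0, 0.239]
ft_force: [-0.5, -0.3, -0.7]
opening: 0.147
grip_force: 30.0
```

Emit:
{"method": "step_arm", "body": {
  "plan": [
    [[0,0,-10,0,-1],[0,0,-25,0,-1],[0,0,-45,0,-1],[0,0,-60,0,-1],[0,0,-65,0,-1],[0,0,-65,0,-1]]
  ]
}}

```text
t: 3.82
eef_pos: [503.1, -98.6, 121.1]
tcp_rot: [3.14, -0.002, 0.239]
ft_force: [-0.9, 0.7, -1.3]
opening: 0.149
grip_force: 30.0
```

Emit:
{"method": "step_arm", "body": {
  "plan": [
    [[20,5,0,0,-1],[45,11,0,0,-1],[75,18,0,0,-1],[100,24,0,0,-1],[115,28,0,0,-1],[121,30,0,0,-1],[121,30,0,0,-1],[121,30,0,0,-1]]
  ]
}}

```text
t: 4.48
eef_pos: [626.2, -98.8, 118.8]
tcp_rot: [-3.141, 0.002, 0.239]
ft_force: [-1.0, 0.0, -0.5]
opening: 0.15
grip_force: 30.0
```

Run:
```python
from h import *
a=shot("scene","s2.png")[1];b=shot("wrist","w3.png")[1]
cv2.imwrite("pics/c2.png",np.hstack([cv2.resize(a[130:330,190:430],(480,400)),cv2.resize(b,(320,240))[:,:].repeat(1,0) if 0 else cv2.copyMakeBorder(cv2.resize(b,(320,240)),0,160,0,0,0)]))
```

```text
(no output)
```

View pics/c2.png

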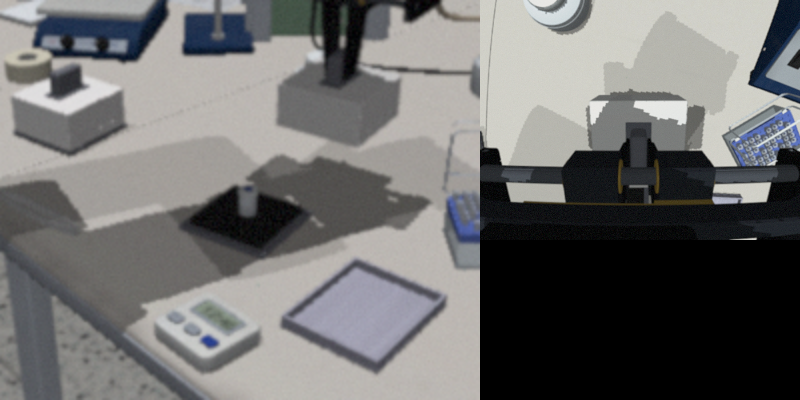

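The right box holds the vial: it stands on the foam, and the tray is clear. I'll set the cover down now.

Emit:
{"method": "step_arm", "body": {
  "plan": [
    [[0,0,20,0,-1],[0,0,45,0,-1],[0,0,60,0,-1],[0,0,66,0,-1],[0,0,69,0,-1],[0,0,69.5,0,-1],[0,0,69.5,0,-1],[0,0,69.5,0,-1]]
  ]
}}

```text
t: 5.25
eef_pos: [627.7, -99.1, 51.2]
tcp_rot: [3.141, -0.001, 0.239]
ft_force: [0.2, -0.7, -0.3]
opening: 0.15
grip_force: 30.0
```

Emit:
{"method": "step_arm", "body": {
  "plan": [
    [[0,0,0,0,1],[0,0,0,0,1],[0,0,0,0,1],[0,0,0,0,1],[0,0,0,0,1],[0,0,0,0,1],[0,0,0,0,1],[0,0,0,0,1]]
  ]
}}

```text
t: 5.92
eef_pos: [627.3, -98.9, 50.1]
tcp_rot: [-3.142, 0.0, 0.239]
ft_force: [-0.7, -0.1, 0.1]
opening: 0.65
grip_force: 0.0
```

Emit:
{"method": "step_arm", "body": {
  "plan": [
    [[0,0,-20,0,1],[0,0,-60,0,1],[0,0,-100,0,1],[0,0,-120,0,1],[0,0,-120,0,1],[0,0,-120,0,1]]
  ]
}}

```text
t: 6.42
eef_pos: [627.5, -99.0, 171.2]
tcp_rot: [3.141, -0.002, 0.239]
ft_force: [-0.9, 0.7, -0.4]
opening: 0.993
grip_force: 0.0
```

Emit:
{"method": "step_arm", "body": {
  "plan": [
    [[-40,-10,0,0,1],[-80,-20,0,0,1],[-121,-30,10,0,0.2],[-121,-30,20,0,0.2],[-121,-30,20,0,0.2],[-121,-30,20,0,0.2],[-121,-30,20,0,0.2],[-121,-30,20,0,0.2]]
  ]
}}

```text
t: 7.08
eef_pos: [503.7, -98.6, 150.1]
tcp_rot: [3.141, -0.0, 0.239]
ft_force: [0.6, -0.0, -0.5]
opening: 0.637
grip_force: 0.0
```

Run:
```python
from h import *
s=env.state();print(s['eef_pos'],s['tcp_rot'],s['opening']);shot("wrist","w4.png")
```

```text
[503.68159855 -98.56962896 150.06649507] [ 3.14138308e+00 -4.22480450e-04  2.39483096e-01] 0.6370310923409449
```

View pics/w4.png

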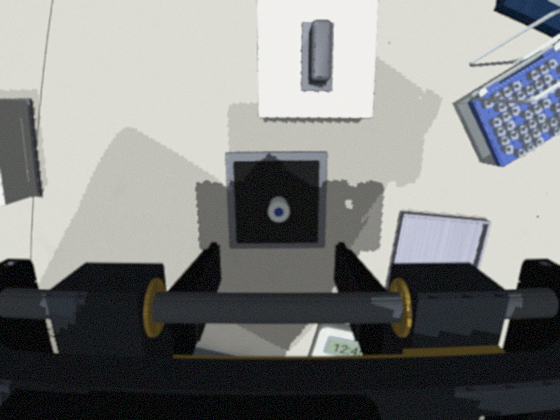

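The cover stands flat at the top of the picture, at (316,58). The vial's cap is near (279,212), with a blue dot at its centre. The tray's far corners are at (402,211) and (489,219).

Run:
```python
from h import *
cal=env.get_calibration("wrist");s=env.state();im=cv2.imread("pics/w4.png")
roi=im[165:242,240:318].astype(int);g=roi.max(2)
n,l,st,ce=cv2.connectedComponentsWithStats((g>70).astype(np.uint8));print(st[1:],ce[1:]+[240,165])
sc=env.get_calibration("scene")
y=s['tcp_rot'][2];T=lambda d:(d@[np.cos(y),np.sin(y)],d@[np.sin(y),-np.cos(y)])
c=onplane(cal,279,211.5,38)[:2];print(c,"tool",T(c-s['eef_pos'][:2]))
# refine via foam centre check
p=np.array([onplane(cal,u,v,12)[:2] for u,v in [(234,161),(320,161),(320,241),(234,241)]]);print("foam",p.mean(0))
q=[onplane(cal,u,v,12)[:2].round(0) for u,v in [(402,211),(489,219)]];print("tray far",q, sum(q)/2)
```

```text
[[ 28  32  22  25 437]] [[278.27002288 209.48283753]]
[ 502.26282321 -100.57033899] tool (np.float64(-1.7088945114994494), np.float64(1.679413687358349))
foam [503.9309846  -98.44238297]
tray far [array([ 524., -215.]), array([ 537., -302.])] [ 530.5 -258.5]
```

Emit:
{"method": "step_arm", "body": {
  "plan": [
    [[-2,2,40,0,0.2],[-2,2,80,0,0.2],[-2,2,110,0,0.2],[-2,2,128,0,0.2],[-2,2,134,0,0.2],[-2,2,135,0,0.2],[-2,2,135,0,-0.4],[-2,2,135,0,-0.4]]
  ]
}}

```text
t: 7.8
eef_pos: [502.0, -101.1, 16.3]
tcp_rot: [3.141, -0.002, 0.239]
ft_force: [-1.2, -0.9, 0.4]
opening: 0.514
grip_force: 0.0
```

Emit:
{"method": "step_arm", "body": {
  "plan": [
    [[0,0,0,0,-1],[0,0,0,0,-1],[0,0,0,0,-1],[0,0,0,0,-1],[0,0,0,0,-1],[0,0,0,0,-1],[0,0,0,0,-1],[0,0,0,0,-1]]
  ]
}}

```text
t: 8.47
eef_pos: [501.3, -100.9, 15.4]
tcp_rot: [3.141, -0.0, 0.239]
ft_force: [-0.0, 0.5, 5.2]
opening: 0.18
grip_force: 30.0
```

Run:
```python
from h import *
s=env.state();print(s['opening'],s['ft_force'],s['moment'],s['grip_force'])
a=shot("side","d1.png")[1];b=shot("scene","s3.png")[1]
cv2.imwrite("pics/c3.png",np.hstack([cv2.resize(a,(400,300)),cv2.resize(b[170:290,240:400],(400,300))]))
```

```text
0.18000176164663892 [-0.02293973  0.49577785  5.15140164] [ 0.05296853  0.12997012 -0.00546821] 30.00611336901784
```

View pics/c3.png

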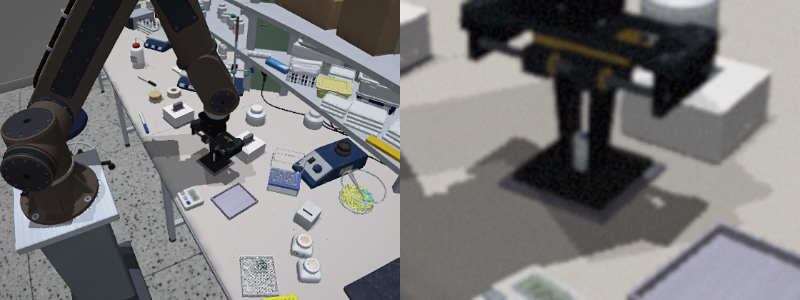

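The side and scene views show the vial upright between the fingers, though it may be off the pad centre. I'll check that against s2 and the grasp image.

Run:
```python
from h import *
sc=env.get_calibration("scene")
for u,v,z in [(313.5,236.5,12),(313.5,222.5,38)]: print("s2",onplane(sc,u,v,z)[:2])
# foam corners in s2 crop
print("foam",np.mean([onplane(sc,190+u/2,130+v/2,12)[:2] for u,v in [(185,222),(262,250),(308,213),(240,186)]],0))
E3=np.array(sc["extrinsics"])
def pr(p):
    q=E3[:3,:3]@p+E3[:3,3];return cv2.projectPoints(np.array([[q[0],-q[1],-q[2]]]),np.zeros(3),np.zeros(3),np.array(sc["K"]),np.array(sc["D"]))[0].ravel().round(1)
print("expected",pr(np.array([502.,-100.6,12])),pr(np.array([502.,-100.6,38])),pr(np.array([496,-106.,12])))
im=cv2.imread("pics/s3.png");a=cv2.imread("pics/s2.png")
r=[cv2.resize(i[180:260,275:355],(400,400),interpolation=cv2.INTER_CUBIC) for i in (a,im)]
cv2.imwrite("pics/c4.png",np.hstack(r))
```

```text
s2 [ 498.91591981 -103.61800599]
s2 [503.94765537 -97.83460629]
foam [ 495.3296927  -109.69264898]
expected [313.6 235.3] [313.8 223.4] [313.2 237.5]
```

View pics/c4.png

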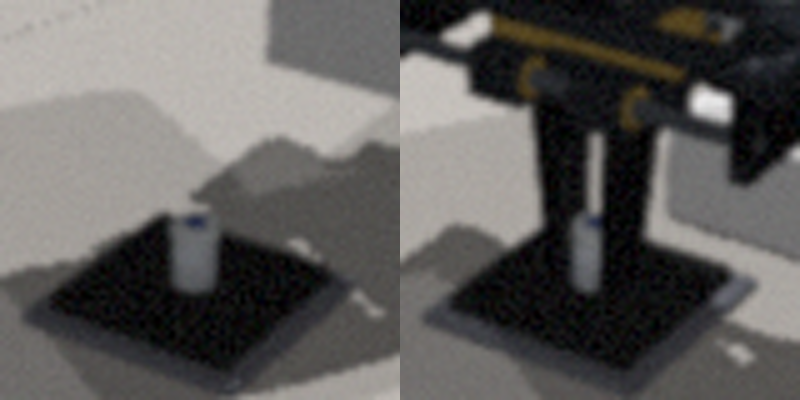

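Emit:
{"method": "step_arm", "body": {
  "plan": [
    [[0,0,-3,0,-1],[0,0,-6,0,-1],[0,0,-10,0,-1],[0,0,-10,0,-1]]
  ]
}}

```text
t: 8.9
eef_pos: [501.4, -101.0, 25.8]
tcp_rot: [3.141, -0.001, 0.239]
ft_force: [0.3, -0.3, -0.6]
opening: 0.18
grip_force: 30.0
```

Run:
```python
from h import *
s=env.state();print(s['opening'],s['ft_force'],s['grip_force'])
a=shot("side","d2.png")[1];b=shot("scene","s4.png")[1]
cv2.imwrite("pics/c5.png",np.hstack([cv2.resize(a[190:260,260:350],(400,311),interpolation=cv2.INTER_CUBIC),cv2.resize(b[175:253,270:370],(400,311),interpolation=cv2.INTER_CUBIC)]))
```

```text
0.1798209063305149 [ 0.26419865 -0.32613403 -0.55102312] 29.99803933314979
```

View pics/c5.png

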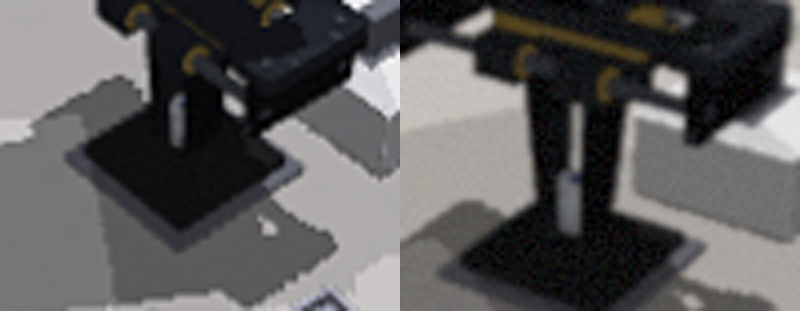

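The vial is held and close to upright. Next I'll carry it over the tray.

Emit:
{"method": "step_arm", "body": {
  "plan": [
    [[0,0,-25,0,-1],[0,0,-50,0,-1],[-8,20,-50,0,-1],[-21,50,-50,0,-1],[-35,85,-50,0,-1],[-49,120,-50,0,-1],[-58,143,-50,0,-1],[-64,155,-50,0,-1]]
  ]
}}

```text
t: 9.67
eef_pos: [475.3, -269.4, 75.0]
tcp_rot: [3.141, -0.0, 0.237]
ft_force: [-0.2, 1.6, 0.4]
opening: 0.178
grip_force: 30.0
```

Emit:
{"method": "step_arm", "body": {
  "plan": [
    [[0,0,0,0,-1],[0,0,0,0,-1],[0,0,0,0,-1]]
  ]
}}

```text
t: 9.92
eef_pos: [475.6, -265.4, 75.0]
tcp_rot: [-3.141, 0.0, 0.24]
ft_force: [-0.1, 0.2, -0.7]
opening: 0.181
grip_force: 30.0
```

Emit:
{"method": "step_arm", "body": {
  "plan": [
    [[0,0,20,0,-1],[0,0,40,0,-1],[0,0,55,0,-1],[0,0,62,0,-1],[0,0,64,0,-1],[0,0,64,0,-1],[0,0,64,0,-1]]
  ]
}}

```text
t: 10.5
eef_pos: [476.1, -266.4, 11.8]
tcp_rot: [3.141, -0.001, 0.24]
ft_force: [-0.6, 0.8, -0.7]
opening: 0.178
grip_force: 30.0
```

Run:
```python
from h import *
s=env.state();print(s['eef_pos'],s['opening'],s['ft_force'])
a=shot("side","d3.png")[1];b=shot("scene","s5.png")[1]
cv2.imwrite("pics/c6.png",np.hstack([cv2.resize(a[210:320,260:400],(400,314),interpolation=cv2.INTER_CUBIC),cv2.resize(b[220:326,310:446],(400,314),interpolation=cv2.INTER_CUBIC)]))
```

```text
[ 476.12632366 -266.35957452   11.79729749] 0.1783561873558719 [-0.55882385  0.76693923 -0.69017794]
```

View pics/c6.png

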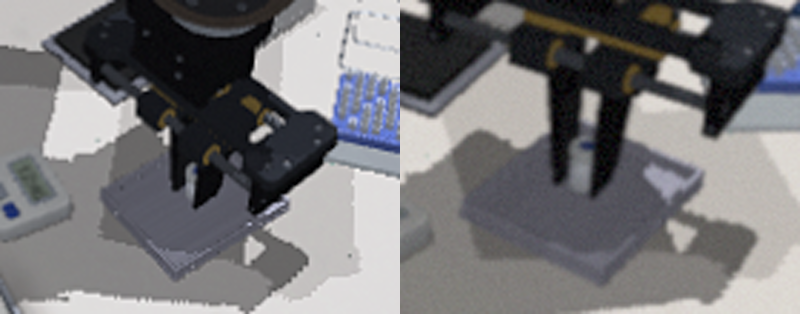

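Both views show the vial between the fingers, upright, near the middle of the tray floor. I'll lower it slowly.

Emit:
{"method": "step_arm", "body": {
  "plan": [
    [[0,0,1,0,-1],[0,0,2,0,-1],[0,0,3,0,-1],[0,0,3,0,-1],[0,0,3,0,-1]]
  ]
}}

```text
t: 11.02
eef_pos: [475.7, -266.7, 8.1]
tcp_rot: [-3.142, -0.0, 0.239]
ft_force: [-1.1, -0.3, -1.3]
opening: 0.176
grip_force: 30.0
```

Emit:
{"method": "step_arm", "body": {
  "plan": [
    [[0,0,0.7,0,-1],[0,0,1.3,0,-1],[0,0,1.3,0,-1],[0,0,1.3,0,-1]]
  ]
}}

```text
t: 11.35
eef_pos: [475.7, -266.6, 6.8]
tcp_rot: [-3.142, -0.0, 0.239]
ft_force: [0.1, -0.3, -0.1]
opening: 0.177
grip_force: 30.0
```

Emit:
{"method": "step_arm", "body": {
  "plan": [
    [[0,0,0.5,0,-1],[0,0,0.5,0,-1],[0,0,0.5,0,-1]]
  ]
}}

```text
t: 11.6
eef_pos: [475.8, -266.6, 6.4]
tcp_rot: [3.141, -0.0, 0.239]
ft_force: [-0.5, 0.8, 0.9]
opening: 0.178
grip_force: 30.0
```

Emit:
{"method": "step_arm", "body": {
  "plan": [
    [[0,0,0.5,0,-1],[0,0,0.5,0,-1],[0,0,0.5,0,-1]]
  ]
}}

```text
t: 11.85
eef_pos: [475.8, -266.6, 6.3]
tcp_rot: [3.141, -0.0, 0.239]
ft_force: [-0.3, 1.7, 7.4]
opening: 0.178
grip_force: 30.0
```

The vial is touching the tray floor. I'll open the fingers a little at a time, keeping them inside the tray walls.

Emit:
{"method": "step_arm", "body": {
  "plan": [
    [[0,0,-0.4,0,-0.6],[0,0,-0.4,0,-0.55],[0,0,-0.4,0,-0.5],[0,0,-0.4,0,-0.4],[0,0,-0.4,0,-0.35],[0,0,-0.4,0,-0.3],[0,0,-0.4,0,-0.3],[0,0,-0.4,0,-0.3]]
  ]
}}

```text
t: 12.52
eef_pos: [475.7, -266.6, 6.2]
tcp_rot: [-3.142, -0.0, 0.239]
ft_force: [-0.3, -0.0, -1.3]
opening: 0.349
grip_force: 0.0
```

Emit:
{"method": "step_arm", "body": {
  "plan": [
    [[0,0,-5,0,-0.3],[0,0,-20,0,-0.3],[0,0,-50,0,-0.3],[0,0,-90,0,-0.3],[0,0,-130,0,-0.3],[0,0,-150,0,-0.3],[0,0,-150,0,-0.3]]
  ]
}}

```text
t: 13.1
eef_pos: [477.1, -267.6, 161.2]
tcp_rot: [3.136, -0.005, 0.239]
ft_force: [-0.2, 0.5, 0.4]
opening: 0.35
grip_force: 0.0
```

Run:
```python
from h import *
s=env.state();print(s['eef_pos'],s['opening'],s['ft_force'])
a=shot("wrist","w5.png")[1];b=shot("scene","s6.png")[1]
cv2.imwrite("pics/c7.png",np.hstack([cv2.resize(a,(400,300)),cv2.resize(b[150:318,240:464],(400,300),interpolation=cv2.INTER_CUBIC)]))
```

```text
[ 477.13069727 -267.57197817  161.21933513] 0.3495887974463154 [-0.20994292  0.46105798  0.42991658]
```

View pics/c7.png

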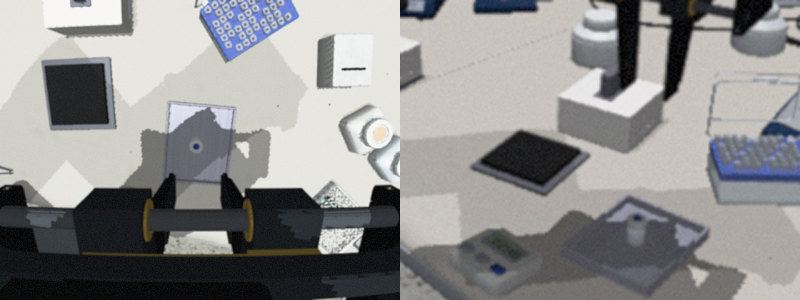

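The vial stands upright in the tray, at (196,146) in the wrist view and (636,228) in the scene view. The cover sits flat on the bench behind its base, and the gripper is clear of everything.

```bash
python3 -c "
from cell import env
print(env.job_done())"
```

```text
the job is handed in; nothing more can be done
None
```

The vial was in the right box; it now stands upright in the steel tray, the right cover is flat and right way up on the bench, the left box was never opened, and the job is handed in (about 13 s of robot time).

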